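Slide the shelf rail out to its drilling line and hold it

ROBOT

A 7-joint arm with a two-finger parallel gripper is mounted at the origin on a cart in front of the work surface, level with it; the furniture and walls round the work are solid. World frame = base frame: x ahead of the robot, y to its left, z up, the work surface at z = 0. Lengths are in m, angles in rad, forces in N, time in s.
With the tool pointing down it reaches from about 0.375 to 0.925 m from the base axis. Payload 3.1 kg.
Tool frame: the origin (TCP) lies at the very end of the fingers, on their centre line; the grasp point (between the pads) lies 19 mm behind it (r.grip_point_offset is the distance from the TCP to the grasp point, in m); z points along the fingers, y is the line along which they close (so a half turn about z gives the same grasp; the last joint's range is limited). The gripper opens to 85 mm and grips with 20 to 120 N. Pads are 22 mm wide; open, the fingers measure 114 mm over their backs; the gripper's body (76 mm by 85 mm) begins 54 mm behind the grasp point. The pads swing forward as they close: fully open they stand 13 mm farther back than shut.
Start: joints at [-1.389, 0.383, 0.044, 1.598, -0.018, 1.161, -0.05], TCP at [0.179, 0.625, 0.231] pointing down, gripper open.
Joint ranges: [-2.61, 2.61], [-0.41, 2.15], [-1.48, 1.57], [0, 2.5], [-1.57, 4.71], [0.05, 1.97], [-2.85, 2.85]. Speed limits (rad/s): [2.79, 2.79, 3.14, 3.14, 3.14, 3.14, 3.14].

INTERFACE

Orientations are given as a unit quaternion [x, y, z, w].
In Python, from rig import get_obs, imaging, finish_job, r gives the robot as it stands.
- The arm moves only by the tool carry_out, never from a script. Its argument "increments" is a list of rows, each an object with "hand": the opening, from 0 (shut) to 1 (fully open); "travel": the shift along the tool's x, y, z in m, a list of three; "twist": the turn, a rotation vector about the tool's x, y, z in degrees, a list of three. In form: [{"hand": hand, "travel": [tx, ty, tz], "twist": [ax, ay, az]}, ...]. A call has 1 to 8 rows; each row is the pose to reach, as a shift and turn from the pose commanded when the call began, along the tool's axes at that moment; what a row does not reach only later rows make up. A row lasts 1/12 s, in which the tool goes at most 41.7 mm and 7.16 degrees, less where a joint would pass 70% of its speed; a pose out of reach is approached as far as the arm can. A call with a gripper value outside its range is refused whole. The fingers move at their own pace and stop on an object; "grip_force" is the grip in N (left out, the last holds). Time passes only in rows, so rows that repeat a pose let the fingers close. It gives the time, the measured TCP pose, the force, the opening and the grip force at its end, in the units of the state.
- get_obs(): the state, without advancing time (a new reading comes with each control period).
- imaging.read_camera(name): name is "side" or "top" or "wrist"; returns the picture (384x512x3 uint8, blue, green, red); there is no depth.
- imaging.camera_params(name): a dict with "camera_matrix" (3x3 intrinsics, pixels), "R" (3x3) and "t" (3): a world point X has camera coordinates R X + t; the wrist camera has in their place "mount" (4x4, takes a point from camera to tool coordinates, whose origin is the TCP and whose axes are the flange's). Camera axes: x right, y down, z forward; pixel columns grow to the right and rows downward; lengths in m; the calibration is good to about 2 mm. The wrist camera is an equidistant fisheye: a pixel r from the principal point sees the ray r / f radians off the axis. A picture is of the moment at which its call begins: read the wrist's pose just before it. camera_params takes no time and is no camera call.
- finish_job(): hands the job in; it is judged then, once.
Trained networks look in the newest picture that a camera, given by its name, has taken for a name from the list of things; names that differ only in an ending like _2 or _b are one class to them, and where a whole thing is asked for, a point or a joint stands for the part that bears it (a point fixed in the world has none). Each returns a list of dicts, best first, with "confidence" (0 to 1); they miss things now and then, are a little off and sometimes report something else, mostly with a low value. They report only what shows in the picture. A call takes as long as a camera call. They do not tell look-alikes from the thing itself.
- imaging.trace(camera, name): "region" (384x512 bool, what is visible of it) and "extent" ([centre column, centre row, width, height] in pixels, round what is visible of it).
The state is a dict: "clock": time; "joints": joint angles; "joint_vel": joint speeds; "joint_torque": joint torques, N m; "tool_pos": TCP position; "orientation": TCP orientation; "contact_force": force on the tool from outside, world axes, zero at the start; "moment": the same for the moment, N m; "width": finger opening in m; "grip_force": force on a finger pad.
Only numpy, scipy, OpenCV 4.12 (cv2) and the standard library are available. Lean on these libraries where they do the work, as an engineer would, in place of code of your own. Each camera call takes 0.05 s, during which the arm holds its last target. There are 200 camera calls.

TASK

Put the three wood offcuts that lie on the bench riser into the open carton. Then slide the marked board out over the riser's right-hand end until its pencil line is right above that end edge, so that the three drilling crosses hang in free air; keep the board down on the riser and do not let it tip. Finish while still holding the board by the part that rests on the riser, flat on it and snug against the back fence, and leave everything else on the bench alone.

Things in the scene. Friction and masses are not known exactly. Their poses are not given: they have to be found in the camera images.
- riser: Fixed bench riser: plywood top 220 (x) x 380 (y) mm on bearers; the bed (its flat top) is 60 mm above the bench. Origin at the centre of its underside; x to its back, y to its left, z up. A fence strip 14 mm wide and 8 mm high (top 68 mm above the bench) runs along the whole back edge, front face at x = +96 mm. The right-hand end edge is at y = -190 mm. Turned by up to 7 degrees.
- riser_edge (a point): Point on the upper edge of the riser's right-hand end (60 mm above the bench, y = -190 mm in the riser's frame) over which the middle of the board's pencil line must come; it lies 27.5 mm in front of the fence (half the board's width). Axes as the riser's: y points left, away from the overhang.
- board_centre (a point): Centre (half-way up) of the board: pine strip 55 (x) x 250 (y) x 22 mm, about 0.16 kg, lying flat on the riser, y axis along its length, up to 4 degrees askew, its back side 15 to 29 mm from the fence. Its -y end is the right-hand, leading end. A pencil line crosses it 155 mm from that end, with three crosses between. With the line at the edge its centre of mass is 30 mm beyond: it tips unless held.
- board_line (a point): Middle of the board's pencil line at the board's underside: 30 mm to the +y side of the board's centre. Axes as the board's.
- offcut_long_centre (a point): Centre (half-way up) of the long pine offcut, 22 (x) x 85 (y) x 15 mm, 40 g, lying flat on the riser's bed, right of the board or in front of it. Its long side is its own y axis, its width is along x.
- offcut_flat_centre (a point): Centre (half-way up) of the flat pine offcut, 30 (x) x 60 (y) x 18 mm, 20 g, lying flat on the riser's bed, right of the board or in front of it. Its long side is its own y axis, its width is along x.
- offcut_block_centre (a point): Centre (half-way up) of the stubby pine offcut, 28 (x) x 45 (y) x 28 mm, 30 g, lying flat on the riser's bed, right of the board or in front of it. Its long side is its own y axis, its width is along x.
- carton_in (a point): Centre of the inner floor (3 mm above the bench) of the fixed open cardboard carton left of the riser; the used abrasive in it does not hinder. Inside 179 (x) x 168 (y) mm; x points away from the robot, y to the left. Walls 78 mm above the bench, only the one nearest the robot (-x) 33 mm; pieces of abrasive look up to 114 mm high.
- tape_roll: The roll of white masking tape, loose, a bystander to be left alone; origin at the centre of its underside.
- glue_bottle: The glue bottle, loose, a bystander to be left alone; origin at the centre of its underside.
- spray_can: The red spray can, loose, a bystander to be left alone; origin at the centre of its underside.
- dust_brush: The bench brush, loose, a bystander to be left alone; origin at the centre of its underside.
- chisel: The chisel, loose, a bystander to be left alone; origin at the centre of its underside.
- pencil_red: The red pencil, loose, a bystander to be left alone; origin at the centre of its underside.
- screw_cup: The tin lid with screws, loose, a bystander to be left alone; origin at the centre of its underside.
Not all that is in view belongs to the job. What is shaped like the part that bears offcut_long_centre but orange, pink or yellow is not meant.

How it is judged:
On the way, in this order (a step that is already met when the one before it is completed fails the run):
1. all three offcuts lie in the carton (x of offcut_long_centre in the frame of carton_in between -0.09 and 0.09 m and y of offcut_long_centre in the frame of carton_in between -0.084 and 0.084 m and z of offcut_long_centre in the frame of carton_in between 0 and 0.065 m and x of offcut_flat_centre in the frame of carton_in between -0.09 and 0.09 m and y of offcut_flat_centre in the frame of carton_in between -0.084 and 0.084 m and z of offcut_flat_centre in the frame of carton_in between 0 and 0.065 m and x of offcut_block_centre in the frame of carton_in between -0.09 and 0.09 m and y of offcut_block_centre in the frame of carton_in between -0.084 and 0.084 m and z of offcut_block_centre in the frame of carton_in between 0 and 0.065 m), for 0.2 s.
2. the board has been slid out: its line is above the riser's end edge within 5 mm, the board flat on the riser (y of board_line in the frame of riser_edge between -0.005 and 0.005 m and angle between board_centre's own z axis and vertical below 0.035 rad and z of board_centre in the frame of riser between 0.067 and 0.075 m), for 0.2 s.
At the end, for the whole second after the job is handed in: The fingers hold the board (over 0.3 N) inboard of the end edge, still and flat on the riser (tilt under 2 degrees, 4 mm off at most), its line within 5 mm of the end edge, its back within 5 mm of and 2 degrees to the fence, touching no offcut or carton; the offcuts rest in the carton (all of step 1 and all of step 2 and x of board_line in the frame of riser_edge between -0.005 and 0.003 m and angle between the y axis of board_centre and the y axis of riser, either way round below 0.04 rad and contact force between the fingers and board above 0.3 N and y of the grasp point in the frame of riser_edge above 0 m and contact force between board and offcut_long below 0.1 N and contact force between board and offcut_flat below 0.1 N and contact force between board and offcut_block below 0.1 N and contact force between board and carton below 0.1 N and linear speed of board below 0.01 m/s and linear speed of each of offcut_long, offcut_flat, offcut_block below 0.02 m/s); the arm keeps its last pose, push and grip.
It fails at once if the board tips (over 8 degrees) (angle between board_centre's own z axis and vertical above 0.14 rad).
It fails at once if the board is lifted off the riser (more than 20 mm) (z of board_centre in the frame of riser above 0.091 m).
It fails at once if a tool or other thing on the bench is disturbed (moved over 30 mm) (distance of any of tape_roll, glue_bottle, spray_can, dust_brush, chisel, pencil_red, screw_cup from where it was at the start of the episode above 0.03 m).
It also fails if it takes over 72 s, if anything falls off the work surface, if the arm or the gripper's body presses on something with over 40 N, if the wrist force passes 120 N, or if a joint passes its speed limit or range.

## Working session

There is one attempt and no reset: what is moved stays moved. The work goes in short steps, Python scripts to look and compute and a tool call to move; the robot and the scene stay as the last step left them, time stands still between calls to the robot, and variables do not carry over. Pictures are saved under pics/ and viewed, at most 15 in all, crops included, and the job is handed in when it is done.

Besides the shell and the picture viewer there is one more tool, called after "Request:" as name(argument=value, ...), one argument or row to a line, values as JSON. carry_out: Moves the arm, as the interface text tells. Its arguments: {"type":"object","properties":{"increments":{"type":"array"},"grip_force":{"type":"number"}},"required":["increments"]}

```bash
mkdir -p pics; ls; cat > h.py <<'E'
import numpy as np, cv2
from scipy.spatial.transform import Rotation as Rn
from rig import get_obs, imaging, finish_job, r
def cam(n):
    p=imaging.camera_params(n); return np.array(p["camera_matrix"]),np.array(p["R"]),np.array(p["t"])
def unproj(n,px,z):
    K,R,t=cam(n); px=np.atleast_2d(np.float64(px))
    d=(R.T@np.linalg.inv(K)@np.c_[px,np.ones(len(px))].T).T; c=-R.T@t
    return c+d*((z-c[2])/d[:,2])[:,None]
def proj(n,X):
    K,R,t=cam(n); q=(K@(R@np.atleast_2d(X).T+t[:,None])).T; return q[:,:2]/q[:,2:]
E
python3 - <<'E'
from h import *
for n in("top","side"):
    im=imaging.read_camera(n); cv2.imwrite(f"pics/{n}0.png",im)
    K,R,t=cam(n); print(n,K[0,0],(-R.T@t).round(3))
    for o in ["riser","board_centre","offcut_long_centre","offcut_flat_centre","offcut_block_centre"]:
        for d in imaging.trace(n,o)[:2]:
            print(o,round(d["confidence"],2),np.round(d["extent"]), end=' ')
            if n=="top":
                c,s,a=cv2.minAreaRect(np.argwhere(d["region"])[:,::-1].astype(np.float32)); print(np.round(c),np.round(s),a,end='')
            print()
o=get_obs();print(o)
E
```

```text
pics
top 375.8974134071589 [ 0.43  -0.094  1.245]
riser 0.83 [248. 198. 128.  82.] [248. 196.] [ 72. 122.] 84.5962142944336
riser 0.42 [276. 180.  15.  16.] [274. 178.] [15. 11.] 9.462322235107422
board_centre 0.56 [216. 186.  81.  26.] [215. 184.] [20. 80.] 88.60282135009766
offcut_long_centre 0.72 [297. 179.  26.  14.] [296. 179.] [ 8. 27.] 86.8201675415039
offcut_long_centre 0.7 [307. 252.  25.  19.] [304. 251.] [27.  7.] 26.56505012512207
offcut_flat_centre 0.7 [251. 214.  25.   7.] [251. 214.] [18.  9.] 11.309932708740234
offcut_block_centre 0.51 [275. 178.  15.  14.] [274. 178.] [14. 10.] 11.309932708740234
offcut_block_centre 0.19 [337. 151.  21.  24.] [336. 148.] [23. 22.] 45.0
side 430.0997352725052 [0.223 1.251 0.768]
riser 0.75 [265. 212.  76.  65.] 
board_centre 0.84 [253. 212.  31.  37.] 
board_centre 0.35 [300. 184.  16.  10.] 
offcut_long_centre 0.69 [219. 263.  10.  20.] 
offcut_long_centre 0.62 [270. 180.   8.  10.] 
offcut_flat_centre 0.73 [253. 213.  32.  38.] 
offcut_flat_centre 0.56 [286. 201.  12.  12.] 
offcut_block_centre 0.62 [262. 189.   6.   8.] 
{'clock': 0.6, 'joints': array([-1.38880656,  0.38289515,  0.04389148,  1.5978722 , -0.01789892,
        1.16123915, -0.0499194 ]), 'joint_vel': array([ 0.00096801,  0.00051467,  0.00094324,  0.0005435 ,  0.00038157,
       -0.0009543 ,  0.00021833]), 'joint_torque': array([-7.72978292e-04, -4.33122754e+01,  1.02180261e+00, -2.49736780e+01,
        1.05118530e-02,  2.21102426e-03,  7.14778466e-06]), 'tool_pos': array([0.17947451, 0.62473559, 0.23128511]), 'orientation': array([ 1.39421501e-01,  9.90233126e-01, -9.69751984e-06, -1.32627697e-05]), 'contact_force': array([ 0.22313889, -0.70616974, -0.36695532]), 'moment': array([-0.02541555, -0.02209418,  0.00366079]), 'grip_force': 0.0, 'width': 0.08514882674936405}
```

```bash
python3 - <<'E'
import cv2
a=cv2.imread("pics/top0.png"); cv2.imwrite("pics/t1.png",cv2.resize(a[120:300,100:366],None,fx=3,fy=3,interpolation=cv2.INTER_CUBIC))
E
```

```text
(no output)
```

View pics/t1.png

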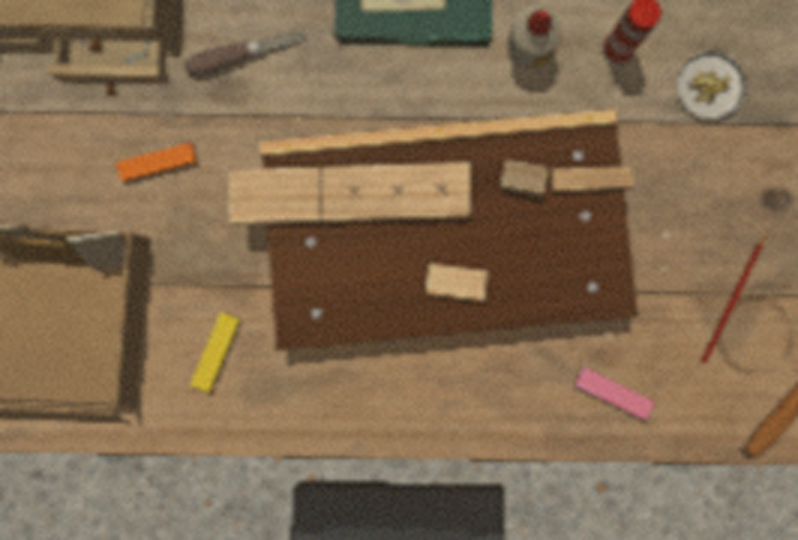

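View pics/top0.png

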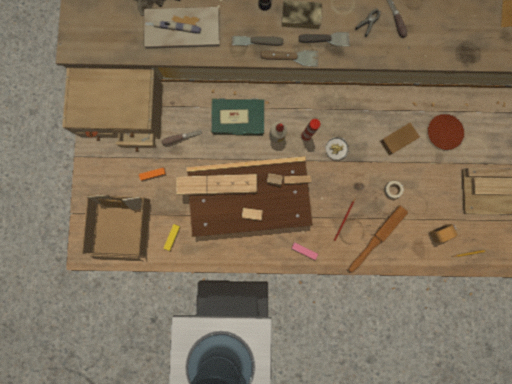

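```bash
python3 - <<'E'
from h import *
f=lambda u:np.array(u)/3+[100,120]-1/3
p=lambda n,u,z:print(n,unproj("top",f(u),z).round(4).tolist())
p("bed FL,FR",[(278,349),(636,317)],.06)
p("fence top back L,R; front L,R",[(260,143),(615,111),(262,154),(617,123)],.068)
p("board L corners, R corners",[(228,171),(229,222),(471,163),(472,216)],.082)
p("line",[(320,168),(321,219)],.082)
p("block",[(502,162),(549,166),(546,195),(500,189)],.088)
p("long",[(553,169),(632,167),(632,187),(551,190)],.075)
p("flat",[(429,264),(488,271),(486,300),(426,292)],.078)
g=lambda u,z:print(unproj("top",u,z).round(3).tolist())
g([(87,197),(150,198),(144,258),(84,256)],.078)
g([(172,238),(152,174)],.0)
print(proj("top",get_obs()["tool_pos"]), cam("top")[1].round(3), imaging.camera_params("wrist"))
E
```

```text
bed FL,FR [[0.4077, 0.0931, 0.06], [0.4468, -0.2797, 0.06]]
fence top back L,R; front L,R [[0.6231, 0.1184, 0.068], [0.6637, -0.2566, 0.068], [0.6113, 0.1158, 0.068], [0.6508, -0.2588, 0.068]]
board L corners, R corners [[0.5907, 0.148, 0.082], [0.5375, 0.1448, 0.082], [0.6033, -0.1046, 0.082], [0.5479, -0.1065, 0.082]]
line [[0.5955, 0.0525, 0.082], [0.5422, 0.0498, 0.082]]
block [[0.604, -0.1366, 0.088], [0.6006, -0.1854, 0.088], [0.5703, -0.1825, 0.088], [0.5758, -0.1349, 0.088]]
long [[0.5995, -0.1907, 0.075], [0.6029, -0.2735, 0.075], [0.5818, -0.2735, 0.075], [0.5772, -0.1887, 0.075]]
flat [[0.4976, -0.0628, 0.078], [0.4914, -0.1239, 0.078], [0.4615, -0.1222, 0.078], [0.4687, -0.0602, 0.078]]
[[0.523, 0.422, 0.078], [0.523, 0.226, 0.078], [0.339, 0.235, 0.078], [0.342, 0.418, 0.078]]
[[0.399, 0.169, 0.0], [0.61, 0.244, 0.0]]
[[-26.16726718 322.52313156]] [[ 0.016 -1.     0.005]
 [-0.993 -0.016 -0.117]
 [ 0.117 -0.003 -0.993]] {'camera_matrix': array([[297.31863964,   0.        , 254.66519998],
       [  0.        , 297.31863964, 193.88051992],
       [  0.        ,   0.        ,   1.        ]]), 'mount': array([[-1.95924903e-04, -9.59287416e-01, -2.82431611e-01,
         7.17147837e-02],
       [ 9.99999807e-01, -2.12027916e-05, -6.21691364e-04,
        -1.19081628e-03],
       [ 5.90392363e-04, -2.82431678e-01,  9.59287235e-01,
        -1.43515261e-01],
       [ 0.00000000e+00,  0.00000000e+00,  0.00000000e+00,
         1.00000000e+00]])}
```

Request:
carry_out(
  increments=[
    {"hand":0.6,"travel":[-0.21,-0.24,0],"twist":[0,0,56]},
    {"hand":0.6,"travel":[-0.21,-0.24,0],"twist":[0,0,56]},
    {"hand":0.6,"travel":[-0.21,-0.24,0],"twist":[0,0,56]},
    {"hand":0.6,"travel":[-0.21,-0.24,0],"twist":[0,0,56]},
    {"hand":0.6,"travel":[-0.21,-0.24,0],"twist":[0,0,56]},
    {"hand":0.6,"travel":[-0.21,-0.24,0],"twist":[0,0,56]},
    {"hand":0.6,"travel":[-0.21,-0.24,0],"twist":[0,0,56]},
    {"hand":0.6,"travel":[-0.21,-0.24,0],"twist":[0,0,56]},
  ],
)

```text
clock: 1.27
tool_pos: [0.3169, 0.3317, 0.2314]
orientation: [0.592, 0.806, -0.0, 0.0]
contact_force: [1.0, 1.6, 0.1]
width: 0.0515
grip_force: 0.0
```

```bash
cat >> h.py <<'E'
def go(x,y,z,yaw):
    """tool-axis travel/twist to reach world TCP xyz with tool y at yaw(deg) from world x, tool down"""
    o=get_obs(); R=Rn.from_quat(o["orientation"])
    s,c=np.sin(np.radians(yaw)),np.cos(np.radians(yaw))
    T=Rn.from_matrix(np.array([[-s,c,0],[c,s,0],[0,0,-1]]).T if 0 else np.c_[[-s,c,0],[c,s,0],[0,0,-1]])
    print(o["tool_pos"].round(4),"travel",R.inv().apply(np.array([x,y,z])-o["tool_pos"]).round(4),"twist",np.degrees((R.inv()*T).as_rotvec()).round(2),"t",round(o["clock"],2))
E
python3 -c "
from h import *
go(.53,-.13,.21,0)"
```

```text
[0.3169 0.3317 0.2314] travel [-0.5042  0.0653  0.0217] twist [ 0.    0.04 17.39] t 1.27
```

Request:
carry_out(
  increments=[
    {"hand":0.6,"travel":[-0.32,0.041,0.014],"twist":[0,0,17.4]},
    {"hand":0.6,"travel":[-0.32,0.041,0.014],"twist":[0,0,17.4]},
    {"hand":0.6,"travel":[-0.32,0.041,0.014],"twist":[0,0,17.4]},
    {"hand":0.6,"travel":[-0.32,0.041,0.014],"twist":[0,0,17.4]},
    {"hand":0.6,"travel":[-0.32,0.041,0.014],"twist":[0,0,17.4]},
    {"hand":0.6,"travel":[-0.32,0.041,0.014],"twist":[0,0,17.4]},
    {"hand":0.6,"travel":[-0.32,0.041,0.014],"twist":[0,0,17.4]},
    {"hand":0.6,"travel":[-0.32,0.041,0.014],"twist":[0,0,17.4]},
  ],
)

```text
clock: 1.93
tool_pos: [0.4539, 0.0406, 0.2179]
orientation: [0.705, 0.709, 0.001, 0.001]
contact_force: [0.2, 0.3, -0.0]
width: 0.0512
grip_force: 0.0
```

```bash
python3 -c "
from h import *
go(.53,-.13,.21,0)"
```

```text
[0.4539 0.0406 0.2179] travel [-0.1711  0.0749  0.0079] twist [ 0.11 -0.02  0.38] t 1.93
```

Request:
carry_out(
  increments=[
    {"hand":0.6,"travel":[-0.171,0.075,0.008],"twist":[0,0,0.4]},
    {"hand":0.6,"travel":[-0.171,0.075,0.008],"twist":[0,0,0.4]},
    {"hand":0.6,"travel":[-0.171,0.075,0.008],"twist":[0,0,0.4]},
    {"hand":0.6,"travel":[-0.171,0.075,0.008],"twist":[0,0,0.4]},
    {"hand":0.6,"travel":[-0.171,0.075,0.008],"twist":[0,0,0.4]},
    {"hand":0.6,"travel":[-0.171,0.075,0.008],"twist":[0,0,0.4]},
    {"hand":0.6,"travel":[-0.171,0.075,0.008],"twist":[0,0,0.4]},
  ],
)

```text
clock: 2.52
tool_pos: [0.5295, -0.1276, 0.2093]
orientation: [0.707, 0.707, -0.0, 0.0]
contact_force: [-0.6, 1.2, 0.4]
width: 0.0513
grip_force: 0.0
```

```bash
cat >> h.py <<'E'
def wun(px,z,o):
    """fisheye pixels -> world points on plane z (o = state at the picture)"""
    p=imaging.camera_params("wrist"); K=np.array(p["camera_matrix"]); M=np.array(p["mount"])
    R=Rn.from_quat(o["orientation"]).as_matrix(); px=np.atleast_2d(np.float64(px))
    v=(px-K[:2,2])/K[0,0]; th=np.linalg.norm(v,axis=1); u=v/np.maximum(th,1e-9)[:,None]
    d=np.c_[u*np.sin(th)[:,None],np.cos(th)]@M[:3,:3].T@R.T
    c=o["tool_pos"]+R@M[:3,3]; return c+d*((z-c[2])/d[:,2])[:,None]
E
python3 - <<'E'
from h import *
o=get_obs(); im=imaging.read_camera("wrist"); cv2.imwrite("pics/w1.png",im)
print(o["tool_pos"].round(4))
for n,z in [("offcut_long_centre",.075),("offcut_flat_centre",.078),("offcut_block_centre",.088),("board_centre",.082)]:
    for d in imaging.trace("wrist",n)[:2]:
        c,_=cv2.findContours(d["region"].astype(np.uint8),0,2); c=max(c,key=cv2.contourArea)[:,0]
        w=wun(c,z,o)[:,:2]; (cx,cy),s,a=cv2.minAreaRect((w*1000).astype(np.float32))
        print(n,round(d["confidence"],2),np.round(d["extent"]),"ctr",round(cx,1),round(cy,1),"size",np.round(s,1),"ang",round(a,1))
E
```

```text
[ 0.5295 -0.1276  0.2093]
offcut_long_centre 0.94 [141. 261.  23.  39.] ctr 400.9 -218.0 size [57.  20.3] ang 66.0
offcut_long_centre 0.6 [306. 273.  14.  69.] ctr 580.8 -233.6 size [14.1 87.2] ang 11.5
offcut_flat_centre 0.6 [204. 149.  34.  67.] ctr 480.1 -93.4 size [61.2 33. ] ang 83.6
offcut_block_centre 0.59 [316. 216.  44.  52.] ctr 587.3 -158.2 size [51. 33.] ang 80.3
board_centre 0.64 [302.  83.  66. 166.] ctr 572.2 -29.2 size [ 58.3 156. ] ang 2.8
```

View pics/w1.png

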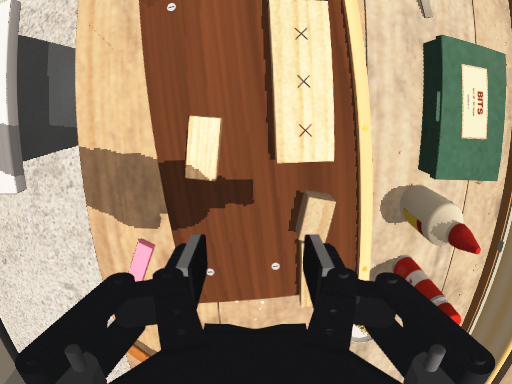

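Request:
carry_out(
  increments=[
    {"hand":0.6,"travel":[0.035,-0.05,0.06],"twist":[0,0,6.4]},
    {"hand":0.6,"travel":[0.035,-0.05,0.06],"twist":[0,0,6.4]},
    {"hand":0.6,"travel":[0.035,-0.05,0.1],"twist":[0,0,6.4]},
    {"hand":0.6,"travel":[0.035,-0.05,0.13],"twist":[0,0,6.4]},
    {"hand":0.6,"travel":[0.035,-0.05,0.145],"twist":[0,0,6.4]},
    {"hand":0.6,"travel":[0.035,-0.05,0.145],"twist":[0,0,6.4]},
    {"hand":0.2,"travel":[0.035,-0.05,0.145],"twist":[0,0,6.4]},
    {"hand":0.2,"travel":[0.035,-0.05,0.145],"twist":[0,0,6.4]},
  ],
  grip_force=30,
)

```text
clock: 3.43
tool_pos: [0.4807, -0.0907, 0.0656]
orientation: [0.744, 0.668, 0.001, 0.001]
contact_force: [-1.9, 0.6, 1.6]
width: 0.0293
grip_force: 31.8
```

Request:
carry_out(
  increments=[
    {"hand":0.1,"travel":[0,0,0],"twist":[0,0,0]},
    {"hand":0.1,"travel":[0,0,0],"twist":[0,0,0]},
    {"hand":0.1,"travel":[0,0,0],"twist":[0,0,0]},
    {"hand":0.1,"travel":[0,0,0],"twist":[0,0,0]},
    {"hand":0.1,"travel":[0,0,-0.04],"twist":[0,0,0]},
    {"hand":0.1,"travel":[0,0,-0.08],"twist":[0,0,0]},
    {"hand":0.1,"travel":[0,0,-0.115],"twist":[0,0,0]},
    {"hand":0.1,"travel":[0,0,-0.115],"twist":[0,0,0]},
  ],
)

```text
clock: 4.1
tool_pos: [0.4848, -0.0925, 0.186]
orientation: [0.745, 0.667, 0.005, 0.004]
contact_force: [1.5, -0.1, -0.3]
width: 0.0289
grip_force: 31.7
```

```bash
python3 - <<'E'
from h import *
im=imaging.read_camera("side"); cv2.imwrite("pics/s1.png",cv2.resize(im[130:322,150:406],None,fx=3,fy=3,interpolation=cv2.INTER_CUBIC))
go(.41,.325,.165,-6.4)
E
```

```text
[ 0.4829 -0.0916  0.1833] travel [ 0.4061 -0.1179  0.0183] twist [ 0.52 -0.16  0.16] t 4.15
```

View pics/s1.png

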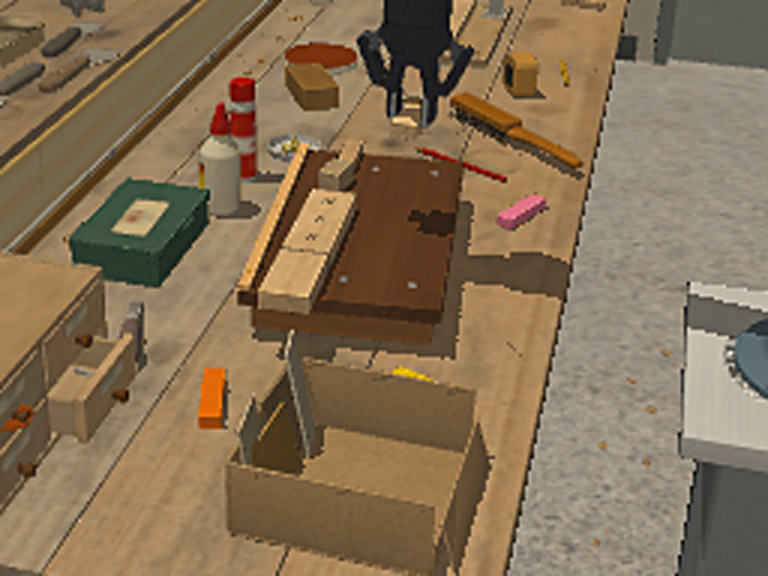

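Request:
carry_out(
  increments=[
    {"hand":0.1,"travel":[0.406,-0.118,0.02],"twist":[0,0,0]},
    {"hand":0.1,"travel":[0.406,-0.118,0.02],"twist":[0,0,0]},
    {"hand":0.1,"travel":[0.406,-0.118,0.02],"twist":[0,0,0]},
    {"hand":0.1,"travel":[0.406,-0.118,0.02],"twist":[0,0,0]},
    {"hand":0.1,"travel":[0.406,-0.118,0.02],"twist":[0,0,0]},
    {"hand":0.1,"travel":[0.406,-0.118,0.02],"twist":[0,0,0]},
    {"hand":0.1,"travel":[0.406,-0.118,0.02],"twist":[0,0,0]},
    {"hand":0.1,"travel":[0.406,-0.118,0.02],"twist":[0,0,0]},
  ],
)

```text
clock: 4.82
tool_pos: [0.4198, 0.2381, 0.1622]
orientation: [0.745, 0.668, -0.001, -0.0]
contact_force: [0.8, -0.3, 1.2]
width: 0.0294
grip_force: 31.7
```

```bash
python3 - <<'E'
from h import *
go(.41,.325,.165,-6.4)
E
```

```text
[0.4198 0.2381 0.1622] travel [ 0.0853 -0.0192 -0.0028] twist [-0.12  0.07  0.17] t 4.82
```

Request:
carry_out(
  increments=[
    {"hand":0.1,"travel":[0.123,-0.018,0],"twist":[0,0,0]},
    {"hand":0.1,"travel":[0.123,-0.018,0],"twist":[0,0,0]},
    {"hand":0.1,"travel":[0.123,-0.018,0],"twist":[0,0,0]},
    {"hand":0.1,"travel":[0.123,-0.018,0.04],"twist":[0,0,0]},
    {"hand":0.1,"travel":[0.123,-0.018,0.08],"twist":[0,0,0]},
    {"hand":0.1,"travel":[0.123,-0.018,0.115],"twist":[0,0,0]},
    {"hand":0.1,"travel":[0.123,-0.018,0.13],"twist":[0,0,0]},
    {"hand":0.1,"travel":[0.123,-0.018,0.13],"twist":[0,0,0]},
  ],
)

```text
clock: 5.48
tool_pos: [0.4126, 0.357, 0.0276]
orientation: [0.744, 0.668, -0.007, 0.001]
contact_force: [-1.2, -0.8, -0.9]
width: 0.0289
grip_force: 31.7
```

Request:
carry_out(
  increments=[
    {"hand":0.6,"travel":[0,0,0],"twist":[0,0,0]},
    {"hand":0.6,"travel":[0,0,0],"twist":[0,0,0]},
    {"hand":0.6,"travel":[0,0,0],"twist":[0,0,0]},
    {"hand":0.6,"travel":[0,0,-0.04],"twist":[0,0,0]},
    {"hand":0.6,"travel":[0,0,-0.08],"twist":[0,0,0]},
    {"hand":0.6,"travel":[0,0,-0.12],"twist":[0,0,0]},
    {"hand":0.6,"travel":[0,0,-0.15],"twist":[0,0,0]},
    {"hand":0.6,"travel":[0,0,-0.15],"twist":[0,0,0]},
  ],
)

```text
clock: 6.15
tool_pos: [0.4224, 0.3651, 0.1932]
orientation: [0.745, 0.667, 0.009, -0.002]
contact_force: [0.9, 0.3, 0.4]
width: 0.051
grip_force: 0.0
```

```bash
python3 - <<'E'
from h import *
go(.587,-.160,.17,-7)
E
```

```text
[0.4224 0.3651 0.1932] travel [-0.5042  0.221   0.0173] twist [ 0.53 -0.91  0.71] t 6.15
```

Request:
carry_out(
  increments=[
    {"hand":0.6,"travel":[-0.3,0.131,0.0],"twist":[0,0,0.7]},
    {"hand":0.6,"travel":[-0.3,0.131,0.0],"twist":[0,0,0.7]},
    {"hand":0.6,"travel":[-0.3,0.131,0.0],"twist":[0,0,0.7]},
    {"hand":0.6,"travel":[-0.3,0.131,0.0],"twist":[0,0,0.7]},
    {"hand":0.6,"travel":[-0.3,0.131,0.0],"twist":[0,0,0.7]},
    {"hand":0.6,"travel":[-0.3,0.131,0.0],"twist":[0,0,0.7]},
    {"hand":0.6,"travel":[-0.3,0.131,0.0],"twist":[0,0,0.7]},
    {"hand":0.6,"travel":[-0.3,0.131,0.0],"twist":[0,0,0.7]},
  ],
)

```text
clock: 6.82
tool_pos: [0.5158, 0.0454, 0.1851]
orientation: [0.749, 0.662, 0.002, 0.0]
contact_force: [0.1, -1.0, 0.3]
width: 0.0512
grip_force: 0.0
```

Request:
carry_out(
  increments=[
    {"hand":0.6,"travel":[-0.2,0.088,0.0],"twist":[0,0,0]},
    {"hand":0.6,"travel":[-0.2,0.088,0.0],"twist":[0,0,0]},
    {"hand":0.6,"travel":[-0.2,0.088,0.0],"twist":[0,0,0]},
    {"hand":0.6,"travel":[-0.2,0.088,0.0],"twist":[0,0,0]},
    {"hand":0.6,"travel":[-0.2,0.088,0.0],"twist":[0,0,0]},
    {"hand":0.6,"travel":[-0.2,0.088,0.0],"twist":[0,0,0]},
    {"hand":0.6,"travel":[-0.2,0.088,0.0],"twist":[0,0,0]},
  ],
)

```text
clock: 7.4
tool_pos: [0.5782, -0.1672, 0.1854]
orientation: [0.752, 0.66, 0.0, 0.003]
contact_force: [-0.1, -0.4, 0.2]
width: 0.0511
grip_force: 0.0
```

```bash
python3 - <<'E'
from h import *
go(.587,-.160,.066,-7)
E
```

```text
[ 0.5782 -0.1672  0.1854] travel [0.0086 0.0073 0.1194] twist [ 0.23  0.19 -0.44] t 7.4
```

Request:
carry_out(
  increments=[
    {"hand":0.6,"travel":[0.008,0.008,0.03],"twist":[0,0,0]},
    {"hand":0.6,"travel":[0.008,0.008,0.07],"twist":[0,0,0]},
    {"hand":0.6,"travel":[0.008,0.008,0.1],"twist":[0,0,0]},
    {"hand":0.6,"travel":[0.008,0.008,0.119],"twist":[0,0,0]},
    {"hand":0.6,"travel":[0.008,0.008,0.119],"twist":[0,0,0]},
    {"hand":0.1,"travel":[0.008,0.008,0.119],"twist":[0,0,0]},
    {"hand":0.1,"travel":[0.008,0.008,0.119],"twist":[0,0,0]},
    {"hand":0.1,"travel":[0.008,0.008,0.119],"twist":[0,0,0]},
  ],
)

```text
clock: 8.07
tool_pos: [0.589, -0.1535, 0.067]
orientation: [0.748, 0.663, 0.002, 0.002]
contact_force: [-0.8, -0.3, -0.2]
width: 0.0277
grip_force: 32.9
```

Request:
carry_out(
  increments=[
    {"hand":0.1,"travel":[0,0,0],"twist":[0,0,0]},
    {"hand":0.1,"travel":[0,0,0],"twist":[0,0,0]},
    {"hand":0.1,"travel":[0,0,0],"twist":[0,0,0]},
    {"hand":0.1,"travel":[0,0,-0.04],"twist":[0,0,0]},
    {"hand":0.1,"travel":[0,0,-0.08],"twist":[0,0,0]},
    {"hand":0.1,"travel":[0,0,-0.11],"twist":[0,0,0]},
    {"hand":0.1,"travel":[0,0,-0.11],"twist":[0,0,0]},
  ],
)

```text
clock: 8.65
tool_pos: [0.5918, -0.156, 0.1822]
orientation: [0.749, 0.663, 0.004, 0.005]
contact_force: [0.8, -1.0, 0.4]
width: 0.0274
grip_force: 32.9
```

```bash
python3 - <<'E'
from h import *
go(.415,.285,.165,-7)
E
```

```text
[ 0.5918 -0.156   0.1822] travel [ 0.4162 -0.2294  0.0138] twist [0.79 0.03 0.01] t 8.65
```

Request:
carry_out(
  increments=[
    {"hand":0.1,"travel":[0.28,-0.155,0.01],"twist":[0,0,0]},
    {"hand":0.1,"travel":[0.28,-0.155,0.01],"twist":[0,0,0]},
    {"hand":0.1,"travel":[0.28,-0.155,0.01],"twist":[0,0,0]},
    {"hand":0.1,"travel":[0.28,-0.155,0.01],"twist":[0,0,0]},
    {"hand":0.1,"travel":[0.28,-0.155,0.01],"twist":[0,0,0]},
    {"hand":0.1,"travel":[0.28,-0.155,0.01],"twist":[0,0,0]},
    {"hand":0.1,"travel":[0.28,-0.155,0.01],"twist":[0,0,0]},
    {"hand":0.1,"travel":[0.28,-0.155,0.01],"twist":[0,0,0]},
  ],
)

```text
clock: 9.32
tool_pos: [0.4644, 0.1471, 0.1641]
orientation: [0.747, 0.665, 0.0, -0.001]
contact_force: [0.2, 0.8, -1.4]
width: 0.0275
grip_force: 32.9
```

Request:
carry_out(
  increments=[
    {"hand":0.1,"travel":[0.135,-0.075,0],"twist":[0,0,0]},
    {"hand":0.1,"travel":[0.135,-0.075,0],"twist":[0,0,0]},
    {"hand":0.1,"travel":[0.135,-0.075,0],"twist":[0,0,0]},
    {"hand":0.1,"travel":[0.135,-0.075,0],"twist":[0,0,0]},
    {"hand":0.1,"travel":[0.135,-0.075,0.04],"twist":[0,0,0]},
    {"hand":0.1,"travel":[0.135,-0.075,0.08],"twist":[0,0,0]},
    {"hand":0.1,"travel":[0.135,-0.075,0.11],"twist":[0,0,0]},
    {"hand":0.1,"travel":[0.135,-0.075,0.13],"twist":[0,0,0]},
  ],
)

```text
clock: 9.98
tool_pos: [0.4065, 0.2854, 0.0314]
orientation: [0.748, 0.663, -0.002, 0.0]
contact_force: [-0.3, 1.4, -0.3]
width: 0.0275
grip_force: 32.9
```

Request:
carry_out(
  increments=[
    {"hand":0.6,"travel":[0,0,0],"twist":[0,0,0]},
    {"hand":0.6,"travel":[0,0,0],"twist":[0,0,0]},
    {"hand":0.6,"travel":[0,0,0],"twist":[0,0,0]},
    {"hand":0.6,"travel":[0,0,-0.04],"twist":[0,0,0]},
    {"hand":0.6,"travel":[0,0,-0.08],"twist":[0,0,0]},
    {"hand":0.6,"travel":[0,0,-0.12],"twist":[0,0,0]},
    {"hand":0.6,"travel":[0,0,-0.15],"twist":[0,0,0]},
    {"hand":0.6,"travel":[0,0,-0.15],"twist":[0,0,0]},
  ],
)

```text
clock: 10.65
tool_pos: [0.4144, 0.2895, 0.1936]
orientation: [0.749, 0.662, 0.009, -0.002]
contact_force: [0.2, 0.1, -0.2]
width: 0.0509
grip_force: 0.0
```

```bash
python3 - <<'E'
from h import *
go(.57,-.29,.17,2.7)
E
```

```text
[0.4144 0.2895 0.1936] travel [-0.5565  0.2252  0.0171] twist [ 0.62 -0.84 -9.73] t 10.65
```

Request:
carry_out(
  increments=[
    {"hand":0.6,"travel":[-0.3,0.12,0.0],"twist":[0,0,0]},
    {"hand":0.6,"travel":[-0.3,0.12,0.0],"twist":[0,0,0]},
    {"hand":0.6,"travel":[-0.3,0.12,0.0],"twist":[0,0,0]},
    {"hand":0.6,"travel":[-0.3,0.12,0.0],"twist":[0,0,0]},
    {"hand":0.6,"travel":[-0.3,0.12,0.0],"twist":[0,0,0]},
    {"hand":0.6,"travel":[-0.3,0.12,0.0],"twist":[0,0,0]},
    {"hand":0.6,"travel":[-0.3,0.12,0.0],"twist":[0,0,0]},
    {"hand":0.6,"travel":[-0.3,0.12,0.0],"twist":[0,0,0]},
  ],
)

```text
clock: 11.32
tool_pos: [0.4927, -0.0304, 0.1864]
orientation: [0.75, 0.662, 0.002, 0.001]
contact_force: [0.6, 0.4, -0.6]
width: 0.051
grip_force: 0.0
```

Request:
carry_out(
  increments=[
    {"hand":0.6,"travel":[-0.256,0.105,0.0],"twist":[0,0,-9.7]},
    {"hand":0.6,"travel":[-0.256,0.105,0.0],"twist":[0,0,-9.7]},
    {"hand":0.6,"travel":[-0.256,0.105,0.0],"twist":[0,0,-9.7]},
    {"hand":0.6,"travel":[-0.256,0.105,0.0],"twist":[0,0,-9.7]},
    {"hand":0.6,"travel":[-0.256,0.105,0.0],"twist":[0,0,-9.7]},
    {"hand":0.6,"travel":[-0.256,0.105,0.0],"twist":[0,0,-9.7]},
    {"hand":0.6,"travel":[-0.256,0.105,0.0],"twist":[0,0,-9.7]},
    {"hand":0.6,"travel":[-0.256,0.105,0.0],"twist":[0,0,-9.7]},
  ],
)

```text
clock: 11.98
tool_pos: [0.5639, -0.3044, 0.1874]
orientation: [0.694, 0.72, -0.002, 0.005]
contact_force: [-1.0, -0.9, 0.0]
width: 0.0515
grip_force: 0.0
```

```bash
python3 - <<'E'
from h import *
o=get_obs(); im=imaging.read_camera("wrist"); cv2.imwrite("pics/w2.png",im)
for n,z in [("offcut_long_centre",.075),("board_centre",.082)]:
    for d in imaging.trace("wrist",n)[:2]:
        c,_=cv2.findContours(d["region"].astype(np.uint8),0,2); c=max(c,key=cv2.contourArea)[:,0]
        w=wun(c,z,o)[:,:2]; (cx,cy),s,a=cv2.minAreaRect((w*1000).astype(np.float32))
        print(n,round(d["confidence"],2),np.round(d["extent"]),"ctr",round(cx,1),round(cy,1),"size",np.round(s,1),"ang",round(a,1))
go(.59,-.232,.064,2.7)
E
```

```text
offcut_long_centre 0.8 [ 91. 136.  38.  70.] ctr 405.3 -259.8 size [69.8 23.2] ang 65.3
offcut_long_centre 0.63 [289. 109.  32.  98.] ctr 590.3 -234.3 size [23.2 84.7] ang 3.1
[ 0.565  -0.2935  0.1856] travel [0.0603 0.0277 0.1216] twist [ 0.09 -0.01 -0.02] t 12.13
```

View pics/w2.png

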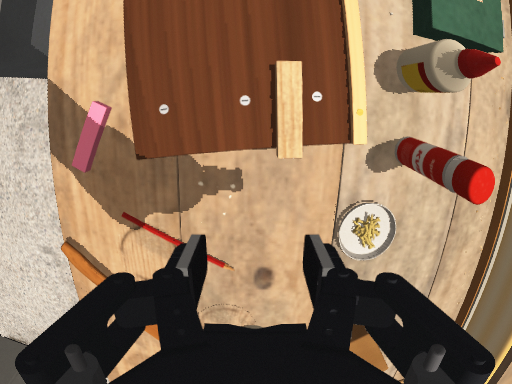

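Request:
carry_out(
  increments=[
    {"hand":0.55,"travel":[0.06,0.027,0],"twist":[0,0,0]},
    {"hand":0.55,"travel":[0.06,0.027,0.03],"twist":[0,0,0]},
    {"hand":0.55,"travel":[0.06,0.027,0.07],"twist":[0,0,0]},
    {"hand":0.55,"travel":[0.06,0.027,0.1],"twist":[0,0,0]},
    {"hand":0.55,"travel":[0.06,0.027,0.122],"twist":[0,0,0]},
    {"hand":0.55,"travel":[0.06,0.027,0.122],"twist":[0,0,0]},
    {"hand":0.1,"travel":[0.06,0.027,0.122],"twist":[0,0,0]},
    {"hand":0.1,"travel":[0.06,0.027,0.122],"twist":[0,0,0]},
  ],
)

```text
clock: 12.8
tool_pos: [0.5897, -0.2296, 0.0633]
orientation: [0.689, 0.725, 0.001, -0.0]
contact_force: [0.6, -1.6, -0.8]
width: 0.0238
grip_force: 0.0
```

Request:
carry_out(
  increments=[
    {"hand":0.1,"travel":[0,0,0],"twist":[0,0,0]},
    {"hand":0.1,"travel":[0,0,0],"twist":[0,0,0]},
    {"hand":0.1,"travel":[0,0,0],"twist":[0,0,0]},
    {"hand":0.1,"travel":[0,0,0],"twist":[0,0,0]},
    {"hand":0.1,"travel":[0,0,-0.04],"twist":[0,0,0]},
    {"hand":0.1,"travel":[0,0,-0.08],"twist":[0,0,0]},
    {"hand":0.1,"travel":[0,0,-0.12],"twist":[0,0,0]},
    {"hand":0.1,"travel":[0,0,-0.12],"twist":[0,0,0]},
  ],
)

```text
clock: 13.47
tool_pos: [0.594, -0.2357, 0.1916]
orientation: [0.69, 0.724, 0.003, 0.007]
contact_force: [2.0, -1.8, 0.4]
width: 0.0211
grip_force: 31.4
```

```bash
python3 - <<'E'
from h import *
go(.435,.32,.165,2.7)
E
```

```text
[ 0.594  -0.2357  0.1916] travel [ 0.5627 -0.133   0.0212] twist [ 0.84  0.36 -0.  ] t 13.47
```

Request:
carry_out(
  increments=[
    {"hand":0.1,"travel":[0.3,-0.085,0.01],"twist":[0,0,0]},
    {"hand":0.1,"travel":[0.3,-0.085,0.01],"twist":[0,0,0]},
    {"hand":0.1,"travel":[0.3,-0.085,0.01],"twist":[0,0,0]},
    {"hand":0.1,"travel":[0.3,-0.085,0.01],"twist":[0,0,0]},
    {"hand":0.1,"travel":[0.3,-0.085,0.01],"twist":[0,0,0]},
    {"hand":0.1,"travel":[0.3,-0.085,0.01],"twist":[0,0,0]},
    {"hand":0.1,"travel":[0.3,-0.085,0.01],"twist":[0,0,0]},
    {"hand":0.1,"travel":[0.3,-0.085,0.01],"twist":[0,0,0]},
  ],
)

```text
clock: 14.13
tool_pos: [0.4871, 0.0695, 0.1717]
orientation: [0.688, 0.726, 0.0, -0.002]
contact_force: [-0.3, 1.0, -1.0]
width: 0.0212
grip_force: 31.4
```

Request:
carry_out(
  increments=[
    {"hand":0.1,"travel":[0.262,-0.073,0.01],"twist":[0,0,0]},
    {"hand":0.1,"travel":[0.262,-0.073,0.01],"twist":[0,0,0]},
    {"hand":0.1,"travel":[0.262,-0.073,0.01],"twist":[0,0,0]},
    {"hand":0.1,"travel":[0.262,-0.073,0.01],"twist":[0,0,0]},
    {"hand":0.1,"travel":[0.262,-0.073,0.01],"twist":[0,0,0]},
    {"hand":0.1,"travel":[0.262,-0.073,0.01],"twist":[0,0,0]},
    {"hand":0.1,"travel":[0.262,-0.073,0.01],"twist":[0,0,0]},
    {"hand":0.1,"travel":[0.262,-0.073,0.01],"twist":[0,0,0]},
  ],
)

```text
clock: 14.8
tool_pos: [0.4008, 0.3291, 0.1621]
orientation: [0.686, 0.728, 0.001, -0.001]
contact_force: [-1.2, 0.9, -0.0]
width: 0.0212
grip_force: 31.4
```

```bash
python3 - <<'E'
from h import *
o=get_obs(); im=imaging.read_camera("wrist"); cv2.imwrite("pics/w3.png",im)
go(.41,.32,.045,2.7)
E
```

```text
[0.4024 0.3253 0.1621] travel [-0.0057  0.0073  0.1171] twist [ 0.01 -0.    0.47] t 14.85
```

View pics/w3.png

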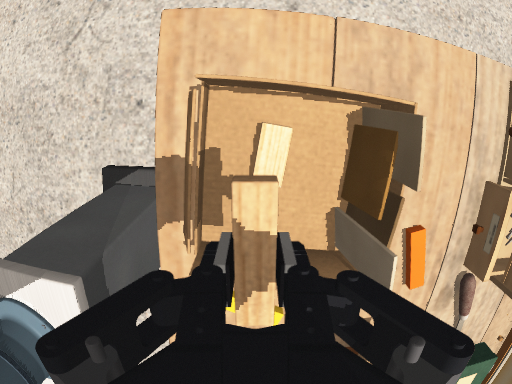

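Request:
carry_out(
  increments=[
    {"hand":0.1,"travel":[-0.004,0.007,0.04],"twist":[0,0,0]},
    {"hand":0.1,"travel":[-0.004,0.007,0.08],"twist":[0,0,0]},
    {"hand":0.1,"travel":[-0.004,0.007,0.11],"twist":[0,0,0]},
    {"hand":0.1,"travel":[-0.004,0.007,0.117],"twist":[0,0,0]},
    {"hand":0.1,"travel":[-0.004,0.007,0.117],"twist":[0,0,0]},
    {"hand":0.6,"travel":[-0.004,0.007,0.117],"twist":[0,0,0]},
    {"hand":0.6,"travel":[-0.004,0.007,0.117],"twist":[0,0,0]},
    {"hand":0.6,"travel":[-0.004,0.007,0.117],"twist":[0,0,0]},
  ],
)

```text
clock: 15.52
tool_pos: [0.4132, 0.3196, 0.0479]
orientation: [0.69, 0.724, 0.002, -0.0]
contact_force: [-0.8, -0.1, -0.1]
width: 0.0514
grip_force: 0.0
```

Request:
carry_out(
  increments=[
    {"hand":0.6,"travel":[0,0,0],"twist":[0,0,0]},
    {"hand":0.6,"travel":[0,0,-0.04],"twist":[0,0,0]},
    {"hand":0.6,"travel":[0,0,-0.08],"twist":[0,0,0]},
    {"hand":0.8,"travel":[0,0,-0.12],"twist":[0,0,0]},
    {"hand":0.8,"travel":[0,0,-0.16],"twist":[0,0,0]},
    {"hand":0.8,"travel":[-0.03,0.0,-0.16],"twist":[0,0,0]},
    {"hand":0.8,"travel":[-0.06,0.0,-0.16],"twist":[0,0,0]},
    {"hand":0.8,"travel":[-0.06,0.0,-0.16],"twist":[0,0,0]},
  ],
)

```text
clock: 16.18
tool_pos: [0.4157, 0.2523, 0.2071]
orientation: [0.693, 0.721, 0.0, -0.0]
contact_force: [0.3, -1.5, -0.8]
width: 0.0687
grip_force: 0.0
```

```bash
python3 - <<'E'
from h import *
o=get_obs(); im=imaging.read_camera("wrist"); cv2.imwrite("pics/w4.png",im)
go(.555,.02,.20,2.7)
E
```

```text
[0.415  0.2552 0.2067] travel [-0.241   0.1299  0.006 ] twist [-0.   -0.17 -0.28] t 16.23
```

View pics/w4.png

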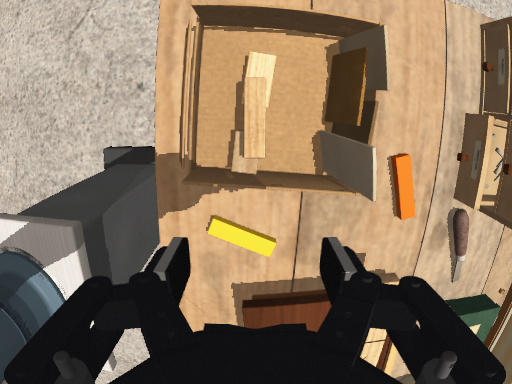

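Request:
carry_out(
  increments=[
    {"hand":0.8,"travel":[-0.241,0.13,0.006],"twist":[0,0,0]},
    {"hand":0.8,"travel":[-0.241,0.13,0.006],"twist":[0,0,0]},
    {"hand":0.8,"travel":[-0.241,0.13,0.006],"twist":[0,0,0]},
    {"hand":0.8,"travel":[-0.241,0.13,0.006],"twist":[0,0,0]},
    {"hand":0.8,"travel":[-0.241,0.13,0.006],"twist":[0,0,0]},
    {"hand":0.8,"travel":[-0.241,0.13,0.006],"twist":[0,0,0]},
    {"hand":0.8,"travel":[-0.241,0.13,0.006],"twist":[0,0,0]},
    {"hand":0.8,"travel":[-0.241,0.13,0.006],"twist":[0,0,0]},
  ],
)

```text
clock: 16.9
tool_pos: [0.5583, 0.017, 0.2007]
orientation: [0.693, 0.721, -0.0, 0.003]
contact_force: [0.6, -0.8, 0.2]
width: 0.0682
grip_force: 0.0
```

```bash
python3 - <<'E'
from h import *
imaging.read_camera("side"); 
o=get_obs(); im=imaging.read_camera("wrist"); cv2.imwrite("pics/w5.png",im)
for d in imaging.trace("wrist","board_centre")[:1]:
    c,_=cv2.findContours(d["region"].astype(np.uint8),0,2); c=max(c,key=cv2.contourArea)[:,0]
    w=wun(c,.082,o)[:,:2]; (cx,cy),s,a=cv2.minAreaRect((w*1000).astype(np.float32))
    print(round(d["confidence"],2),np.round(d["extent"]),"ctr",round(cx,1),round(cy,1),"size",np.round(s,1),"ang",round(a,1))
print(o["tool_pos"].round(4).tolist(),o["orientation"].tolist())
E
```

```text
0.75 [272. 177.  65. 254.] ctr 570.4 19.2 size [ 55.2 249.9] ang 2.6
[0.557, 0.0206, 0.2001] [0.6920675877440139, 0.7218315899826038, -3.687693242432229e-05, 0.0012682024522590427]
```

View pics/w5.png

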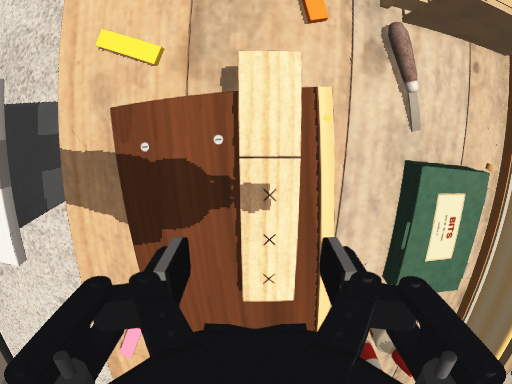

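```bash
python3 - <<'E'
from h import *
o=dict(tool_pos=np.array([0.557,0.0206,0.2001]),orientation=[0.692,0.7218,0,0.0013])
o["orientation"]=np.array(o["orientation"])/np.linalg.norm(o["orientation"])
print("FL,left edge",wun([(111,107),(235,91)],.06,o).round(4).tolist())
print("fence top inner/outer L",wun([(318,87),(333,87)],.068,o).round(4).tolist())
print("fence top outer lower",wun([(335,150),(335,200),(334,235)],.068,o).round(4).tolist())
print("line",wun([(239,157),(300,157)],.082,o).round(4).tolist())
go(.5672,.0892,.12,2.6)
E
```

```text
FL,left edge [[0.4077, 0.0933, 0.06], [0.5348, 0.1071, 0.06]]
fence top inner/outer L [[0.6114, 0.1149, 0.068], [0.6258, 0.1163, 0.068]]
fence top outer lower [[0.6322, 0.0566, 0.068], [0.6377, 0.0066, 0.068], [0.6417, -0.0315, 0.068]]
line [[0.5418, 0.0475, 0.082], [0.5963, 0.05, 0.082]]
[0.5556 0.0252 0.1994] travel [0.0633 0.0147 0.0795] twist [-0.03 -0.05  0.21] t 17.05
```

Request:
carry_out(
  increments=[
    {"hand":0.85,"travel":[0.063,0.015,0.06],"twist":[0,0,0.2]},
    {"hand":0.85,"travel":[0.063,0.015,0.08],"twist":[0,0,0.2]},
    {"hand":0.85,"travel":[0.063,0.015,0.08],"twist":[0,0,0.2]},
    {"hand":0.85,"travel":[0.063,0.015,0.08],"twist":[0,0,0.2]},
    {"hand":0.85,"travel":[0.063,0.015,0.08],"twist":[0,0,0.2]},
    {"hand":0.85,"travel":[0.063,0.015,0.08],"twist":[0,0,0.2]},
  ],
)

```text
clock: 17.55
tool_pos: [0.568, 0.0877, 0.1208]
orientation: [0.691, 0.723, 0.001, 0.001]
contact_force: [-0.3, 0.2, 0.6]
width: 0.0728
grip_force: 0.0
```

```bash
python3 - <<'E'
from h import *
go(.5672,.0892,.067,2.6)
E
```

```text
[0.568  0.0877 0.1208] travel [ 0.0015 -0.0008  0.0538] twist [0.09 0.   0.02] t 17.55
```

Request:
carry_out(
  increments=[
    {"hand":0.85,"travel":[0.001,-0.001,0.03],"twist":[0,0,0]},
    {"hand":0.85,"travel":[0.001,-0.001,0.045],"twist":[0,0,0]},
    {"hand":0.85,"travel":[0.001,-0.001,0.053],"twist":[0,0,0]},
    {"hand":0.85,"travel":[0.001,-0.001,0.053],"twist":[0,0,0]},
    {"hand":0.5,"travel":[0.001,-0.001,0.053],"twist":[0,0,0]},
    {"hand":0.5,"travel":[0.001,-0.001,0.053],"twist":[0,0,0]},
    {"hand":0.5,"travel":[0.001,-0.001,0.053],"twist":[0,0,0]},
    {"hand":0.5,"travel":[0.001,-0.001,0.053],"twist":[0,0,0]},
  ],
  grip_force=40,
)

```text
clock: 18.22
tool_pos: [0.5677, 0.0883, 0.0678]
orientation: [0.691, 0.723, 0.001, 0.001]
contact_force: [0.3, -0.3, 3.0]
width: 0.0537
grip_force: 44.3
```

```bash
python3 - <<'E'
from h import *
print(get_obs()); go(.5672,.0892,.067,2.6)
E
```

```text
{'clock': 18.2167, 'joints': array([-0.84121042,  0.55893701,  0.76509782,  1.93166565, -0.50991585,
        0.85138196,  0.2387158 ]), 'joint_vel': array([ 0.00071519,  0.00016195, -0.00229772,  0.00079632, -0.00104461,
        0.00083324,  0.00076509]), 'joint_torque': array([-4.40695994e-01, -3.46368527e+01,  9.02132213e+00, -1.71774423e+01,
       -1.80756664e-01, -2.91341648e-02,  1.18806676e-02]), 'tool_pos': array([0.56774626, 0.08829415, 0.06780056]), 'orientation': array([0.69118824, 0.72267378, 0.00090799, 0.00077822]), 'contact_force': array([ 0.28405396, -0.33389566,  3.00950321]), 'moment': array([-0.16711545,  0.07453699, -0.03263572]), 'grip_force': 44.27530109882355, 'width': 0.05370302903320318}
[0.5677 0.0883 0.0678] travel [ 0.0009 -0.0005  0.0008] twist [ 0.14 -0.01 -0.05] t 18.22
```

Request:
carry_out(
  increments=[
    {"hand":0.5,"travel":[-0.01,0.002,0.001],"twist":[0,0,-0.5]},
    {"hand":0.5,"travel":[-0.03,0.004,0.001],"twist":[0,0,-1]},
    {"hand":0.5,"travel":[-0.05,0.006,0.001],"twist":[0,0,-1.5]},
    {"hand":0.5,"travel":[-0.07,0.009,0.001],"twist":[0,0,-2]},
    {"hand":0.5,"travel":[-0.09,0.011,0.001],"twist":[0,0,-2.5]},
    {"hand":0.5,"travel":[-0.11,0.013,0.001],"twist":[0,0,-3]},
    {"hand":0.5,"travel":[-0.13,0.016,0.001],"twist":[0,0,-3.5]},
    {"hand":0.5,"travel":[-0.14,0.017,0.001],"twist":[0,0,-3.5]},
  ],
)

```text
clock: 18.88
tool_pos: [0.592, -0.0511, 0.0678]
orientation: [0.669, 0.743, 0.002, 0.001]
contact_force: [-1.2, 4.9, 9.5]
width: 0.0538
grip_force: 45.0
```

```bash
python3 - <<'E'
from h import *
go(.6175,-.208,.067,6.1)
E
```

```text
[ 0.592  -0.0511  0.0678] travel [-0.1587  0.009   0.0005] twist [ 0.23 -0.1  -0.1 ] t 18.88
```

Request:
carry_out(
  increments=[
    {"hand":0.5,"travel":[-0.02,0.001,0],"twist":[0,0,0]},
    {"hand":0.5,"travel":[-0.04,0.002,0],"twist":[0,0,0]},
    {"hand":0.5,"travel":[-0.065,0.003,0],"twist":[0,0,0]},
    {"hand":0.5,"travel":[-0.09,0.005,0],"twist":[0,0,0]},
    {"hand":0.5,"travel":[-0.115,0.006,0],"twist":[0,0,0]},
    {"hand":0.5,"travel":[-0.14,0.008,0],"twist":[0,0,0]},
    {"hand":0.5,"travel":[-0.158,0.009,0],"twist":[0,0,0]},
    {"hand":0.5,"travel":[-0.158,0.009,0],"twist":[0,0,0]},
  ],
)

```text
clock: 19.55
tool_pos: [0.6167, -0.2124, 0.0679]
orientation: [0.67, 0.742, -0.0, 0.003]
contact_force: [0.1, -5.3, 6.0]
width: 0.0541
grip_force: 44.5
```

```bash
python3 - <<'E'
from h import *
o=get_obs(); im=imaging.read_camera("wrist"); t=imaging.read_camera("top")
cv2.imwrite("pics/w6.png",im); cv2.imwrite("pics/t6.png",t)
b=np.zeros((600,800,3),np.uint8)
c=cv2.resize(im[70:384,160:390],None,fx=1.9,fy=1.9,interpolation=cv2.INTER_CUBIC); b[:c.shape[0],:c.shape[1]]=c[:600]
c=cv2.resize(t[145:245,240:330],(350,389),interpolation=cv2.INTER_CUBIC); b[:389,445:795]=c
cv2.imwrite("pics/c6.png",b)
print(o["tool_pos"].tolist(),o["orientation"].tolist(),o["contact_force"]); go(.6214,-.2262,.067,6.1)
E
```

```text
[0.6166526693208343, -0.21235328982432655, 0.06785973814049613] [0.6704395492099353, 0.7419569766351223, -0.0003476456131902069, 0.003245738771831513] [ 0.12625995 -5.34756151  5.99024003]
[ 0.6167 -0.2111  0.0678] travel [-0.0155  0.0031  0.0009] twist [ 0.2   0.37 -0.16] t 19.65
```

View pics/c6.png

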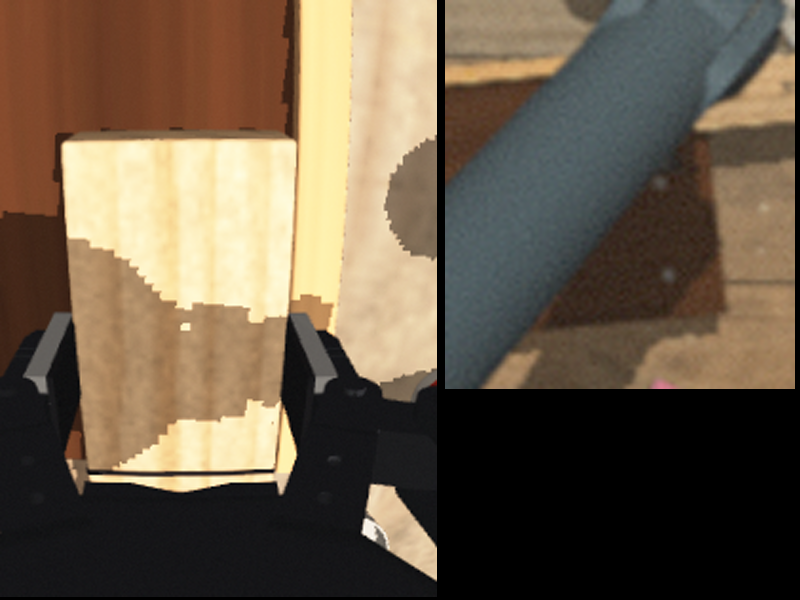

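```bash
python3 - <<'E'
from h import *
im=cv2.imread("pics/w6.png"); cv2.imwrite("pics/c7.png",cv2.resize(im[290:340,180:330],None,fx=5,fy=5,interpolation=cv2.INTER_NEAREST))
o=dict(tool_pos=np.array([0.6167,-0.2118,0.0679]),orientation=np.array([0.67044,0.74196,-0.0003,0.0032]))
print("line",wun([(210,318.5),(254.7,318.4),(303,318.4)],.082,o).round(4).tolist())
print("edge",wun([(198,312)],.06,o).round(4).tolist())
print("board left end",wun([(194,143.5),(314,143.5)],.082,o).round(4).tolist())
print("fence inner/outer",wun([(317,125),(344,125)],.068,o).round(4).tolist())
t=cv2.imread("pics/t6.png")
print("FR top",unproj("top",[(311.7,225.2)],.06))
E
```

```text
line [[0.5954, -0.2545, 0.082], [0.6203, -0.2513, 0.082], [0.6475, -0.2495, 0.082]]
edge [[0.5852, -0.2695, 0.06]]
board left end [[0.5841, -0.159, 0.082], [0.6367, -0.1537, 0.082]]
fence inner/outer [[0.64, -0.1458, 0.068], [0.6537, -0.1439, 0.068]]
FR top [[ 0.44720486 -0.27984996  0.06      ]]
```

View pics/c7.png

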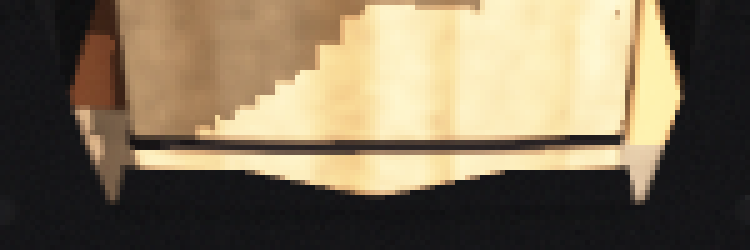

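Request:
carry_out(
  increments=[
    {"hand":0.5,"travel":[-0.004,0.001,0],"twist":[0,0,-0.2]},
    {"hand":0.5,"travel":[-0.008,0.002,0],"twist":[0,0,-0.2]},
    {"hand":0.5,"travel":[-0.012,0.003,0],"twist":[0,0,-0.2]},
    {"hand":0.5,"travel":[-0.0145,0.004,0],"twist":[0,0,-0.2]},
    {"hand":0.5,"travel":[-0.0145,0.0045,0],"twist":[0,0,-0.2]},
    {"hand":0.5,"travel":[-0.0145,0.0045,0],"twist":[0,0,-0.2]},
    {"hand":0.5,"travel":[-0.0145,0.0045,0],"twist":[0,0,-0.2]},
  ],
)

```text
clock: 20.23
tool_pos: [0.6199, -0.2137, 0.0678]
orientation: [0.666, 0.746, 0.003, -0.006]
contact_force: [-11.2, 10.6, 21.3]
width: 0.0538
grip_force: 46.2
```

```bash
python3 - <<'E'
from h import *
imaging.read_camera("side"); o=get_obs(); im=imaging.read_camera("wrist"); cv2.imwrite("pics/w8.png",im)
cv2.imwrite("pics/c8.png",np.vstack([cv2.resize(im[100:160,180:360],(720,240),interpolation=cv2.INTER_NEAREST),cv2.resize(im[285:335,180:360],(720,200),interpolation=cv2.INTER_NEAREST)]))
print(o["tool_pos"].tolist(),o["orientation"].tolist(),o["contact_force"],o["width"]); go(.6214,-.2262,.067,6.1)
E
```

```text
[0.6198917816915095, -0.21370244977533864, 0.06779614206113974] [0.6664807361173958, 0.7454899143517109, 0.0027303292574245176, -0.006384456628337246] [-10.81063145  10.05236229  20.8842116 ] 0.05383630097232245
[ 0.6199 -0.2137  0.0678] travel [-0.0126  0.0001  0.0007] twist [-0.25 -0.75  0.31] t 20.33
```

View pics/c8.png

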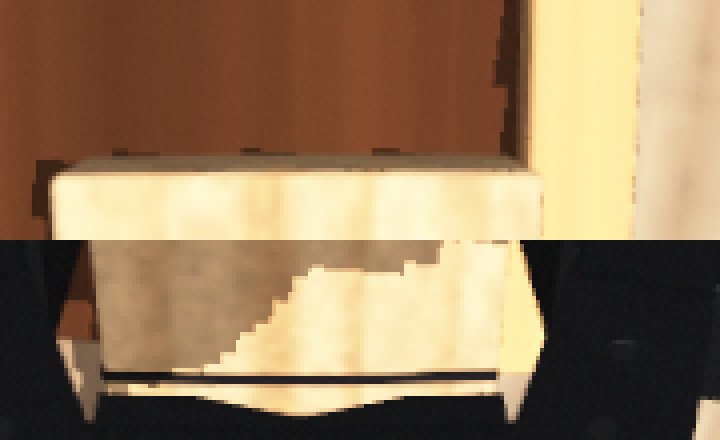

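Request:
carry_out(
  increments=[
    {"hand":0.5,"travel":[0,0,-0.0005],"twist":[0,0,0]},
    {"hand":0.5,"travel":[0,-0.0005,-0.001],"twist":[0,0,0]},
    {"hand":0.5,"travel":[0,-0.001,-0.001],"twist":[0,0,0]},
  ],
)

```text
clock: 20.58
tool_pos: [0.6198, -0.2138, 0.0678]
orientation: [0.666, 0.746, 0.003, -0.005]
contact_force: [-5.7, 9.0, 13.6]
width: 0.0539
grip_force: 45.4
```

```bash
python3 - <<'E'
from h import *
o=get_obs(); print(o["contact_force"],o["moment"]); go(.6214,-.2262,.067,6.1)
E
```

```text
[-5.65807538  8.9927129  13.61591609] [ 1.73805881  1.01534479 -0.16387023]
[ 0.6198 -0.2138  0.0678] travel [-0.0125  0.0002  0.0007] twist [-0.15 -0.65  0.33] t 20.58
```

Request:
carry_out(
  increments=[
    {"hand":0.5,"travel":[0,0,-0.0005],"twist":[0,0,0]},
    {"hand":0.5,"travel":[0,-0.0005,-0.001],"twist":[0,0,0]},
    {"hand":0.5,"travel":[0,-0.0005,-0.001],"twist":[0,0,0]},
    {"hand":0.5,"travel":[0,-0.0005,-0.001],"twist":[0,0,0]},
  ],
)

```text
clock: 20.92
tool_pos: [0.6199, -0.2151, 0.0678]
orientation: [0.666, 0.746, 0.002, -0.003]
contact_force: [-4.4, 5.8, 8.0]
width: 0.0539
grip_force: 44.8
```

```bash
python3 - <<'E'
from h import *
o=get_obs(); print(o["contact_force"],o["moment"]); go(.6214,-.2262,.067,6.1)
E
```

```text
[-4.41018052  5.81759985  7.95903557] [1.16303566 0.590554   0.05749014]
[ 0.6199 -0.2151  0.0678] travel [-0.0112  0.0003  0.0008] twist [-0.1  -0.45  0.37] t 20.92
```

Request:
carry_out(
  increments=[
    {"hand":0.5,"travel":[-0.002,0,-0.0005],"twist":[0,0,0]},
    {"hand":0.5,"travel":[-0.005,0,-0.0005],"twist":[0,0,0]},
    {"hand":0.5,"travel":[-0.008,0,-0.0005],"twist":[0,0,0]},
    {"hand":0.5,"travel":[-0.01,0,-0.0005],"twist":[0,0,0]},
    {"hand":0.5,"travel":[-0.01,0,-0.0005],"twist":[0,0,0]},
  ],
)

```text
clock: 21.33
tool_pos: [0.6215, -0.2287, 0.068]
orientation: [0.667, 0.745, 0.001, -0.001]
contact_force: [-0.8, 1.4, 1.2]
width: 0.0538
grip_force: 44.2
```

```bash
python3 - <<'E'
from h import *
o=get_obs(); print(o["contact_force"],o["moment"]); go(.6214,-.2262,.067,6.1)
E
```

```text
[-0.80338315  1.38492524  1.20694427] [ 0.30937212 -0.01836247  0.04074087]
[ 0.6215 -0.2287  0.068 ] travel [0.0024 0.0002 0.001 ] twist [ 0.01 -0.1   0.27] t 21.33
```

```bash
python3 - <<'E'
from h import *
o=get_obs(); im=imaging.read_camera("wrist"); cv2.imwrite("pics/w9.png",im)
cv2.imwrite("pics/c9.png",np.vstack([cv2.resize(im[100:160,180:360],(720,240),interpolation=cv2.INTER_NEAREST),cv2.resize(im[285:335,180:360],(720,200),interpolation=cv2.INTER_NEAREST)]))
print(o["tool_pos"].tolist(),o["orientation"].tolist(),o["contact_force"])
E
```

```text
[0.6214663140513071, -0.22865153664885066, 0.06796560950660102] [0.6667424962365248, 0.7452876349175778, 0.0006803259305320385, -0.0005675454864767771] [-0.80338315  1.38492524  1.20694427]
```

View pics/c9.png

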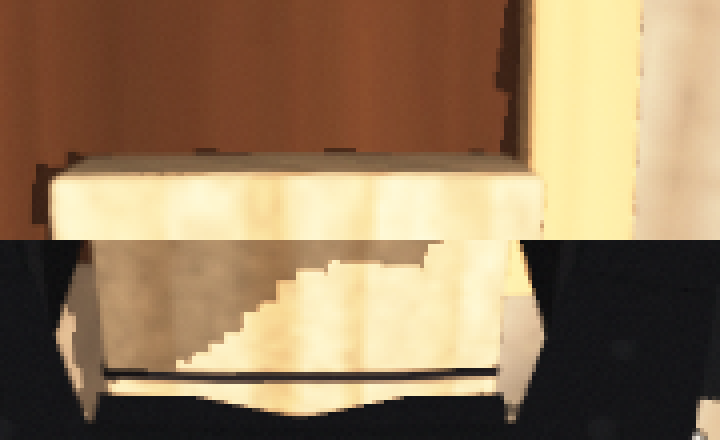

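```bash
python3 - <<'E'
from h import *
a=np.radians(6.1); X=np.array([np.cos(a),np.sin(a)]); Y=np.array([-np.sin(a),np.cos(a)]); E0=np.array([.6256,-.2655])
f=lambda n,px,z,o:print(n,[((w[:2]-E0)@X*1000,(w[:2]-E0)@Y*1000) for w in wun(px,z,o)])
o=dict(tool_pos=np.array([0.62147,-0.22865,0.06797]),orientation=np.array([0.66674,0.74529,.00068,-.00057]))
f("line",[(207,318.9),(255,319.3),(303,318.9)],.082,o); f("fence end",[(309.5,298.7)],.068,o); f("bed edge",[(201,290.5)],.06,o)
f("board L end",[(193,143.7),(315,143.7)],.082,o); f("fence inner",[(313,120)],.068,o)
o=dict(tool_pos=np.array([0.6167,-0.2118,0.0679]),orientation=np.array([0.67044,0.74196,-0.0003,0.0032]))
f("prev fence end",[(310.6,318.8)],.068,o); f("prev bed edge",[(199.4,311.2)],.06,o);f("prev line",[(255,318.6)],.082,o)
E
```

```text
line [(np.float64(-27.157617607443797), np.float64(-3.82297554278901)), (np.float64(-0.17714969501970163), np.float64(-3.206011877191402)), (np.float64(26.815258567719884), np.float64(-3.5846612338910258))]
fence end [(np.float64(32.347068517525926), np.float64(0.38326107623024885))]
bed edge [(np.float64(-33.62569883966862), np.float64(0.5780219151262046))]
board L end [(np.float64(-28.11211409103648), np.float64(92.58890580187912)), (np.float64(25.91514525053292), np.float64(92.81968940828253))]
fence inner [(np.float64(27.408409485118973), np.float64(102.85897666363486))]
prev fence end [(np.float64(31.279423043029734), np.float64(0.7577481416239664))]
prev bed edge [(np.float64(-39.62923881206409), np.float64(1.1092197536139328))]
prev line [(np.float64(-3.57864144051631), np.float64(14.506863440457286))]
```

Request:
carry_out(
  increments=[
    {"hand":0.5,"travel":[0.0015,0,0],"twist":[0,0,0]},
    {"hand":0.5,"travel":[0.003,0,0],"twist":[0,0,0]},
    {"hand":0.5,"travel":[0.0045,0,0],"twist":[0,0,0]},
    {"hand":0.5,"travel":[0.0045,0,0],"twist":[0,0,0]},
    {"hand":0.5,"travel":[0.0045,0,0],"twist":[0,0,0]},
    {"hand":0.5,"travel":[0.0045,0,0],"twist":[0,0,0]},
  ],
)

```text
clock: 21.88
tool_pos: [0.6203, -0.2268, 0.0679]
orientation: [0.668, 0.745, -0.0, 0.0]
contact_force: [-0.3, -1.4, 0.7]
width: 0.0537
grip_force: 44.0
```

Request:
carry_out(
  increments=[
    {"hand":0.5,"travel":[0.001,0.0005,0],"twist":[0,0,0]},
    {"hand":0.5,"travel":[0.0015,0.001,0],"twist":[0,0,0]},
    {"hand":0.5,"travel":[0.0015,0.001,0],"twist":[0,0,0]},
    {"hand":0.5,"travel":[0.0015,0.001,0],"twist":[0,0,0]},
    {"hand":0.5,"travel":[0.0015,0.001,0],"twist":[0,0,0]},
    {"hand":0.5,"travel":[0.0015,0.001,0],"twist":[0,0,0]},
  ],
)

```text
clock: 22.38
tool_pos: [0.6211, -0.2246, 0.0679]
orientation: [0.667, 0.745, -0.0, -0.0]
contact_force: [-1.1, -0.4, 0.4]
width: 0.0539
grip_force: 44.1
```

```bash
python3 - <<'E'
from h import *
o=get_obs(); im=imaging.read_camera("wrist")
cv2.imwrite("pics/c10.png",np.vstack([cv2.resize(im[100:160,180:360],(720,240),interpolation=cv2.INTER_NEAREST),cv2.resize(im[285:335,180:360],(720,200),interpolation=cv2.INTER_NEAREST)]))
print(o["tool_pos"].tolist(),o["orientation"].tolist(),o["contact_force"])
E
```

```text
[0.621111667267138, -0.2246450696248701, 0.06794123547053928] [0.667422469034083, 0.7446792364274422, -0.00014425353575051925, -0.00024870305144856987] [-1.06468391 -0.43834567  0.44106002]
```

View pics/c10.png

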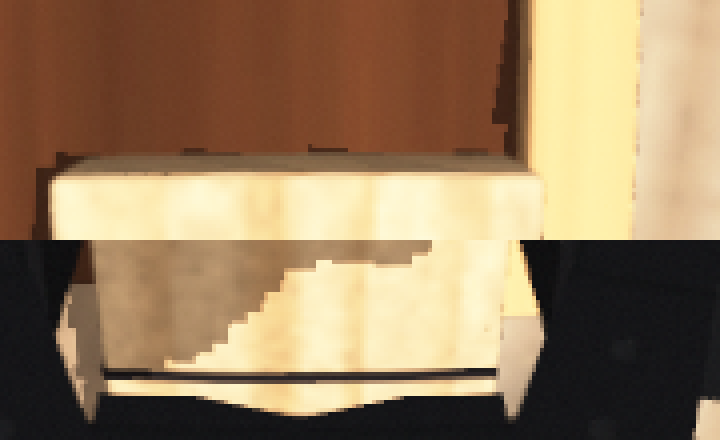

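```bash
python3 -c "
from h import *
print(finish_job())"
```

```text
the job is handed in; nothing more can be done
None
```

I handed the job in at about 22 s of the 72 s allowed; the judge gave no verdict back. All three offcuts are in the carton. By the last wrist-camera check the board's line is about 1 mm from the riser's end edge, and the board is held flat and snug against the fence.

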